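# Tip a small cabinet door over the board edge

## Task

Turn the small orange-faced cabinet door over so that its bare back is up and it lies flat on the green work board, roughly square to it. Do not pick it up, pinch it or touch its orange face: push it across the bench against the near edge of the board with the fingertips, roll it up on that edge by its black rubber rear side and push it over onto the board. Leave the glue bottle, jar, wooden block and screwdriver where they are.

Things in the scene. Friction and masses are not known exactly. Their poses are not given: they have to be found in the camera images.
- board: Green plastic work board screwed to the bench, 220 (x) x 300 (y) x 6 mm thick. Origin: centre of its underside, on the bench; x axis points away from the robot, square to its long near edge; z up. It does not move.
- board_edge (a point): Middle of the top of the board's near long edge, 110 mm from the board's centre and 6 mm above the bench; axes as the board's. The side below it is an upright wall 6 mm high, facing the robot, 300 mm long.
- door: Small cabinet door lying loose on the bench between robot and board, orange face up: bare wooden slab 80 (x) x 110 (y) x 16 mm, its rear (-x) side a black rubber strip (4 mm thick, from 2 to 16 mm up); an orange field 2 mm thick on top; 0.07 to 0.14 kg. Origin: centre of its bare back, on the bench at the start; z points from back to orange face, x towards the board (within 0.28 rad of square). Its long +x side starts 10 to 65 mm short of the board.
- door_face: The door's orange raised field, 72 x 102 x 2 mm, set in 4 mm from all sides of the slab; not to be touched by the robot. Origin: centre of its underside, 16 mm along the door's z; axes as the door's.
- door_lead (a point): Middle of the door's long side facing the board, level with its back: 40 mm along x from its origin. Opposite is the rubber strip (friction 1.1 to 1.7, wood 0.5 to 0.8). Fingertips that press low on it towards the board with 4 to 10 N do not slip: raised in an arc about the board's edge they take it along and it pivots there, if it was square to it; well past upright (120 degrees) it falls over.
- glue: White glue bottle with a red cap, 52 mm across, 130 mm tall, standing on the far part of the board. Origin: centre of its underside. Bystander.
- jar: Amber glass jar with a steel lid, 60 mm across, 70 mm tall, standing on the far part of the board. Origin: centre of its underside. Bystander.
- offcut: Upright wooden block 50 x 50 x 75 mm on the bench beside the board. Origin: centre of its underside. Bystander.
- driver: Screwdriver with a red handle, 170 mm long, lying on the bench beside the board, its shank along its x. Bystander.
Mind the look-alikes: they are no part of the job. Of the things that look like the door, take the one that is farthest from the robot's base at the start.

How it is judged:
On the way:
1. The door is tipped up steeply with its leading long side at the near edge of the board (angle between door's own z axis and vertical between 0.9 and 2.2 rad and x of door_lead in the frame of board_edge between -0.03 and 0.03 m and z of door_lead in the frame of board_edge below 0.025 m), for 0.05 s.
At the end, for the whole second after the job is handed in: The door lies at rest, bare back up and level within 7 degrees, flat on the board (back 20 to 29 mm above the bench), its centre on the board (at least 30 mm in from the near and far edges and from the ends), within 20 degrees of square to it (angle between door's own z axis and vertical above 3.02 rad and height (world z) of door between 0.02 and 0.029 m and x of door in the frame of board between -0.08 and 0.08 m and y of door in the frame of board between -0.12 and 0.12 m and angle between the x axis of door and the x axis of board, either way round below 0.35 rad and linear speed of door below 0.02 m/s); the robot touches nothing.
It fails at once if The door is carried: its leading long edge is more than 50 mm above the bench (height (world z) of door_lead above 0.05 m).
It fails at once if The door is lifted flat off the bench (angle between door's own z axis and vertical below 0.15 rad and height (world z) of door above 0.014 m).
It fails at once if The robot touches the orange face (contact force between any of the fingers, the arm and door_face above 0.5 N).
It fails at once if A bystander (glue bottle, jar, wooden block, screwdriver) is moved by more than 15 mm (distance of any of glue, jar, offcut, driver from where it was at the start of the episode above 0.015 m).
It also fails if it takes over 67 s, if anything falls off the work surface, if the arm or the gripper's body presses on something with over 40 N, if the wrist force passes 120 N, or if a joint passes its speed limit or range.

## Robot

A 6-joint arm with a two-finger parallel gripper is mounted at the origin on the work surface. World frame = base frame: x ahead of the robot, y to its left, z up, the work surface at z = 0. Lengths are in m, angles in rad, forces in N, time in s.
With the tool pointing down it reaches from about 0.375 to 0.975 m from the base axis. Payload 3.8 kg.
Tool frame: the origin (TCP) lies on the mounting face of the last link; the fingertips stand arm.tips_ahead ahead of it and the grasp point (between the pads) lies 155 mm ahead of it (arm.tips_ahead is the distance from the TCP to the fingertips, in m); z points along the fingers, x is the direction in which the jaws open and shut, and the axes are right-handed (so a half turn about z gives the same grasp; the last joint's range is limited). The gripper opens to 85 mm and grips with 20 to 120 N. Pads are 22 mm wide; open, the fingers measure 114 mm over their backs; the gripper's body (76 mm by 85 mm) begins 54 mm behind the grasp point. The pads swing forward as they close: fully open they stand 13 mm farther back than shut.
Start: joints at [-1.164, 0.264, 1.604, -0, 1.274, -0.037], TCP at [0.29, -0.61, 0.405] pointing down, gripper open.
Joint ranges: [-2.63, 2.63], [-0.94, 2.18], [0.31, 2.57], [-1.31, 4.45], [0, 2.66], [-2.55, 2.55]. Speed limits (rad/s): [2.57, 2.57, 3.14, 3.14, 3.14, 3.14].

## Interface

Orientations are given as a unit quaternion [x, y, z, w].
In Python, from station import arm gives the robot as it stands.
- The arm moves only by the tool arm_command, never from a script. Its argument "increments" is text: rows parted by semicolons, each of 6 numbers parted by spaces: the shift along the tool's x, y, z in m, then the turn, a rotation vector about the tool's x, y, z in rad. A call has 1 to 5 rows; each row is the pose to reach, as a shift and turn from the pose commanded when the call began, along the tool's axes at that moment; what a row does not reach only later rows make up. A row lasts 1/12 s, in which the tool goes at most 41.7 mm and 7.16 degrees, less where a joint would pass 70% of its speed; a pose out of reach is approached as far as the arm can. A call with a gripper value outside its range is refused whole. "jaw" is the closure in counts, from 0 (fully open) to 255 (shut), set as the call begins (left out, the last holds). The fingers move at their own pace and stop on an object; "squeeze" is the grip in N (left out, the last holds). Time passes only in rows, so rows that repeat a pose let the fingers close. It gives the time, the measured TCP pose, the force and the opening at its end, in the units of the state.
- arm.read_state(): the state, without advancing time (a new reading comes with each control period).
- arm.snapshot(name): name is "scene" or "side" or "wrist"; returns a dict with "img" (480x640x3 uint8, red, green, blue), "K" (3x3 intrinsics, pixels), "k1" (the pictures are not rectified: a ray, as slopes to the right and down, at radius r is drawn at 1 + k1 r^2 times it, then the intrinsics apply), "extrinsics" (4x4, takes a point from world to camera coordinates); the wrist camera has in their place "T_tool_cam" (4x4, takes a point from camera to tool coordinates, whose origin is the TCP and whose axes are the tool frame's). Camera axes: x right, y up, looking along -z (the intrinsics and any distortion apply to the point x, -y, -z); pixel columns grow to the right and rows downward; lengths in m; the calibration is good to about 2 mm. A picture is of the moment at which its call begins: read the wrist's pose just before it. There is no depth.
- arm.finish_job(): hands the job in, once; it reports no verdict.
The state is a dict: "clock": time; "q": joint angles; "qvel": joint speeds; "effort": joint torques, N m; "ee_pos": TCP position; "ee_rot": TCP orientation; "wrist_force": force on the tool from outside, world axes, zero at the start; "ft_torque": the same for the moment, N m; "width": opening from 0.0 (shut) to 1.0 (fully open).
Only numpy, scipy, OpenCV 4.12 (cv2) and the standard library are available. Lean on these libraries where they do the work, as an engineer would, in place of code of your own. Each camera call takes 0.05 s, during which the arm holds its last target.

## Working session

There is one attempt and no reset: what is moved stays moved. The work goes in short steps, Python scripts to look and compute and a tool call to move; the robot and the scene stay as the last step left them, time stands still between calls to the robot, and variables do not carry over. Pictures are saved under pics/ and viewed, and the job is handed in when it is done.

Besides the shell and the picture viewer there is one more tool, called after ">>>" as name(argument=value, ...) on one line, values as JSON. arm_command: Moves the arm, as the interface text tells. Its arguments: {"type":"object","properties":{"increments":{"type":"string"},"jaw":{"type":"number"},"squeeze":{"type":"number"}},"required":["increments"]}

```bash
ls; mkdir -p pics; python3 - <<'E'
from station import arm
import cv2
s=arm.read_state()
print(s, arm.tips_ahead)
for n in ["scene","side"]:
    d=arm.snapshot(n); cv2.imwrite(f"pics/{n}0.png",d["img"][:,:,::-1]); print(n,d["K"],d["k1"],d["extrinsics"])
E
```

```text
pics
{'clock': 0.0, 'q': array([-1.16390014e+00,  2.64780785e-01,  1.60539225e+00, -8.61120877e-06,
        1.27369752e+00, -3.69073677e-02]), 'qvel': array([ 0.00028177, -0.00071713,  0.00138302, -0.00062711, -0.00067986,
        0.00086373]), 'effort': array([-1.92156374e-03, -5.15114951e+01, -3.67315900e+01, -2.79677533e-04,
        1.27056101e-02,  1.68836533e-05]), 'ee_pos': array([ 0.28968567, -0.60929553,  0.40333311]), 'ee_rot': array([ 8.45392832e-01, -5.34143860e-01, -9.42080916e-04, -6.40082904e-04]), 'wrist_force': array([ 0.300419  , -0.42492196, -0.00285043]), 'ft_torque': array([-0.04063577, -0.04735773, -0.02210779]), 'width': 1.0009959645808844} 0.1734
scene [[485.60137238   0.         317.90065776]
 [  0.         485.60137238 236.38379678]
 [  0.           0.           1.        ]] 0.03492906013899512 [[-0.7405529   0.67197607 -0.00543667  0.40890761]
 [-0.44133554 -0.48024214  0.75801743  0.23593841]
 [ 0.50675866  0.5637514   0.65221164 -1.31475935]
 [ 0.          0.          0.          1.        ]]
side [[607.09743687   0.         334.59588058]
 [  0.         607.09743687 242.43057506]
 [  0.           0.           1.        ]] 0.0638246088559175 [[-0.75283768 -0.65819203 -0.00432238  0.44503859]
 [ 0.44526281 -0.51410433  0.73310147 -0.28079821]
 [-0.4847437   0.54998181  0.68010554 -0.89106171]
 [ 0.          0.          0.          1.        ]]
```

View pics/scene0.png

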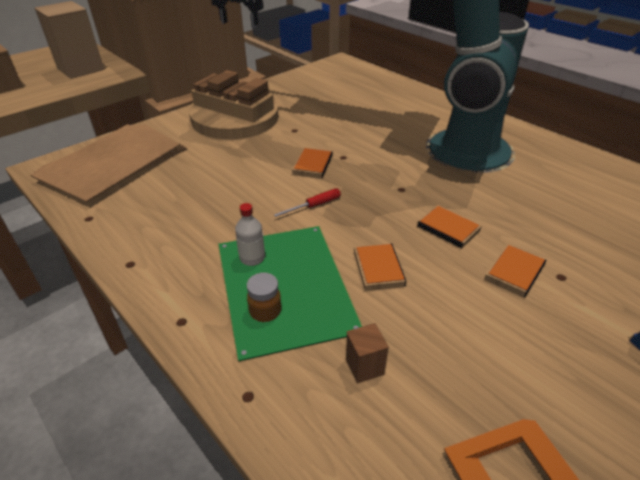

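View pics/side0.png

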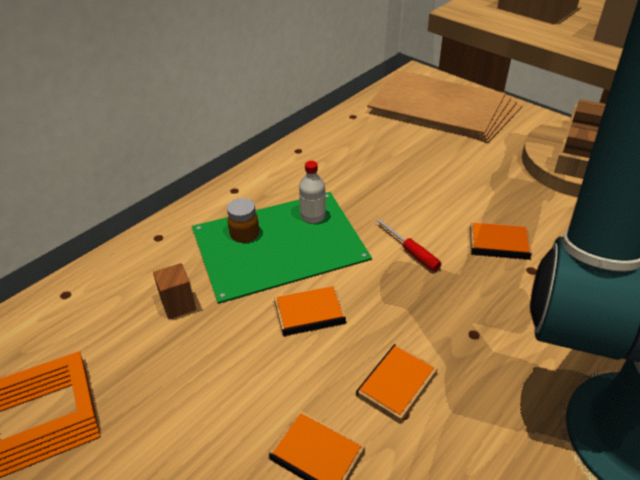

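The side view shows a door at about (311,308) close to the board's near edge, with lookalikes at (398,381), (317,450) and (500,240). I'll measure the door and the board in both views.

```bash
cat > h.py <<'E'
from station import arm
import cv2, numpy as np
from scipy.spatial.transform import Rotation as R
def rays(d,px):
    K,k1=d["K"],d["k1"]
    # distortion 1+k1 r^2
    u=cv2.undistortPoints(np.array(px,float).reshape(-1,1,2),K,np.array([k1,0,0,0.])).reshape(-1,2)
    c=np.c_[u[:,0],-u[:,1],-np.ones(len(u))]
    if "extrinsics" in d:
        E=d["extrinsics"]; return -E[:3,:3].T@E[:3,3], c@E[:3,:3]
    T=d["Tw"]; return T[:3,3], c@T[:3,:3].T
def onplane(d,px,z):
    o,v=rays(d,px); t=(z-o[2])/v[:,2]; return o+t[:,None]*v
def proj(d,P):
    E=d["extrinsics"]; c=np.atleast_2d(P)@E[:3,:3].T+E[:3,3]
    s=np.c_[c[:,0],-c[:,1]]/-c[:,2:]; s=s*(1+d["k1"]*(s**2).sum(1,keepdims=True))
    return s*d["K"][0,0]+d["K"][:2,2]
def wrist():
    s=arm.read_state(); d=arm.snapshot("wrist"); T=np.eye(4); T[:3,:3]=R.from_quat(s["ee_rot"]).as_matrix(); T[:3,3]=s["ee_pos"]
    d["Tw"]=T@d["T_tool_cam"]; return d
def orange(img):
    h=cv2.cvtColor(img,cv2.COLOR_RGB2HSV); return cv2.inRange(h,(6,210,100),(15,255,255))
def green(img):
    h=cv2.cvtColor(img,cv2.COLOR_RGB2HSV); return cv2.inRange(h,(50,120,50),(85,255,255))
def rects(d,m,z,amin=200):
    out=[]
    for c in cv2.findContours(m,cv2.RETR_EXTERNAL,cv2.CHAIN_APPROX_NONE)[0]:
        if cv2.contourArea(c)<amin: continue
        P=onplane(d,c.reshape(-1,2),z)[:,:2]
        (cx,cy),(w,h),a=cv2.minAreaRect((P*1000).astype(np.float32))
        if w>h: w,h,a=h,w,a-90   # a: direction of short side
        a=(a+90)%180-90
        out.append((round(cx,1),round(cy,1),round(w,1),round(h,1),round(a,1)))
    return out
E
python3 - <<'E'
from h import *
for n in ["scene","side"]:
    d=arm.snapshot(n)
    print(n,"orange",rects(d,orange(d["img"]),0.018))
    print("green",rects(d,green(d["img"]),0.006,2000))
    g=green(d["img"]); c=max(cv2.findContours(g,0,1)[0],key=cv2.contourArea); h=cv2.convexHull(c)
    ap=cv2.approxPolyDP(h,6,True).reshape(-1,2); print(ap.tolist()); print(onplane(d,ap,0.006).round(4).tolist())
E
```

```text
scene orange []
green [(690.4, 55.7, 215.0, 296.5, -27.0)]
[[318, 228], [359, 325], [344, 336], [239, 359], [220, 245]]
[[0.5299, -0.0242, 0.006], [0.656, 0.2218, 0.006], [0.6921, 0.221, 0.006], [0.8523, 0.1376, 0.006], [0.7179, -0.1215, 0.006]]
side orange [(333.8, 332.5, 72.7, 101.9, -79.4), (682.8, 543.7, 127.2, 168.9, 66.8), (319.9, 164.5, 72.9, 101.8, 5.2), (521.7, 146.2, 72.6, 101.6, -34.5), (363.9, -227.0, 73.3, 101.7, -56.6)]
green [(687.5, 54.6, 221.9, 298.8, -27.0)]
[[370, 256], [218, 302], [192, 226], [329, 192]]
[[0.5277, -0.0302, 0.006], [0.6577, 0.2367, 0.006], [0.8526, 0.1366, 0.006], [0.7178, -0.1266, 0.006]]
```

```bash
cat >> h.py <<'E'
def orange(img):
    h=cv2.cvtColor(img,cv2.COLOR_RGB2HSV); return cv2.inRange(h,(5,180,90),(17,255,255))
YAW=np.deg2rad(-27.0); BE=np.array([0.591,0.105])
XB=np.array([np.cos(YAW),np.sin(YAW)]); YB=np.array([-np.sin(YAW),np.cos(YAW)])
def inb(p):
    p=np.atleast_2d(p)[:,:2]-BE; return np.c_[p@XB,p@YB]
E
python3 - <<'E'
from h import *
g={}
for n in ["scene","side"]:
    d=arm.snapshot(n)
    print(n,"orange",rects(d,orange(d["img"]),0.018))
    m=green(d["img"]); m=cv2.morphologyEx(m,cv2.MORPH_CLOSE,np.ones((5,5)))
    c=max(cv2.findContours(m,0,1)[0],key=cv2.contourArea)
    P=onplane(d,c.reshape(-1,2),0.006)
    b=inb(P)
    # near-edge line fit
    k=(abs(b[:,0])<0.012)&(abs(b[:,1])<0.13); vx,vy,x,y=cv2.fitLine((P[k,:2]).astype(np.float32),cv2.DIST_HUBER,0,.01,.01).ravel()
    q=np.array([x,y]); print("near edge yaw of normal",np.degrees(np.arctan2(-vx,vy)), inb(q), "x at y=0", k.sum(), b[:,0].max(), b[:,1].min(),b[:,1].max())
d=arm.snapshot("side")
for nm,px,z in [("offcut",[[178,317],[165,297],[196,306]],0),("driver",[[379,222],[439,268]],.01),("glue",[[313,218]],.006),("jar",[[243,238]],.006)]:
    print(nm,inb(onplane(d,px,z)).round(3).tolist())
print("door",inb([.5217,.1462]))
E
```

```text
scene orange [(683.4, 525.6, 90.8, 144.0, 67.0), (333.8, 333.4, 71.7, 99.0, -79.4), (521.8, 146.8, 70.8, 99.6, -34.0), (321.0, 164.3, 71.8, 98.7, 5.0), (364.8, -225.3, 71.1, 96.7, -55.9)]
near edge yaw of normal -26.843798 [[ 0.00453451 -0.02009877]] x at y=0 92 0.21874299976003342 -0.14738271302298728 0.14943065678124318
side orange [(334.2, 332.3, 73.8, 103.8, -79.4), (682.8, 543.7, 127.6, 171.4, 66.9), (319.6, 164.0, 74.1, 104.4, 5.0), (522.2, 146.0, 74.4, 103.0, -34.5), (759.8, 258.7, 51.9, 52.0, 67.5), (363.9, -227.6, 75.0, 104.0, -56.4)]
near edge yaw of normal -27.05587 [[-0.00083916  0.00275942]] x at y=0 135 0.21977955960242085 -0.15054328526590904 0.14837997788624765
offcut [[-0.003, 0.219], [0.053, 0.232], [0.011, 0.185]]
driver [[0.084, -0.205], [-0.076, -0.253]]
glue [[0.151, -0.087]]
jar [[0.146, 0.062]]
door [[-0.08045116  0.00524793]]
```

>>> arm_command(increments="0 0 0 0 0 0", jaw=100)

```text
clock: 0.43
ee_pos: [0.2898, -0.6096, 0.4045]
ee_rot: [0.845, -0.534, -0.0, -0.0]
wrist_force: [0.2, 0.3, 0.7]
width: 0.887
```

```bash
cat >> h.py <<'E'
def pose(xb,z,phi,y=0.005):
    """front tip edge at board_edge-frame x=xb,y and world height z; phi deg below horizontal"""
    a=np.deg2rad(phi); X3=np.r_[XB,0]; Y3=np.r_[YB,0]; Z3=np.array([0,0,1.])
    zt=np.cos(a)*X3-np.sin(a)*Z3; yt=np.cross(zt,Y3); M=np.c_[Y3,yt,zt]
    p=np.r_[BE,0]+xb*X3+y*Y3+z*Z3
    return p-arm.tips_ahead*zt-0.011*yt, M
def inc(*a,**k):
    s=arm.read_state(); M0=R.from_quat(s["ee_rot"]).as_matrix(); p,M=pose(*a,**k)
    print("inc",(M0.T@(p-s["ee_pos"])).round(4), R.from_matrix(M0.T@M).as_rotvec().round(4))
def where():
    s=arm.read_state(); M=R.from_quat(s["ee_rot"]).as_matrix(); t=s["ee_pos"]+M@np.array([0,.011,arm.tips_ahead])
    zt=M[:,2]; phi=np.degrees(np.arctan2(-zt[2],zt[:2]@XB)); yaw=np.degrees(np.arctan2(*(M[:2,0][::-1])))-63
    f=s["wrist_force"]; print("t",s["clock"],"tip xb,yb",inb(t).round(4),"z",t[2].round(4),"phi",phi.round(1),"yawerr",yaw.round(2),"F xb,yb,z",(f[:2]@XB).round(2),(f[:2]@YB).round(2),f[2].round(2),"q",s["q"].round(2),"w",s["width"], "L",arm.tips_ahead)
E
python3 - <<'E'
from h import *
where()
inc(-.16,.2,90)
E
```

```text
t 0.4333 tip xb,yb [[ 0.0493 -0.7821]] z 0.2311 phi 90.0 yawerr -127.57 F xb,yb,z 0.03 0.33 0.66 q [-1.16  0.26  1.6  -0.    1.27 -0.04] w 0.8873342416666742 L 0.1734
inc [-0.6546 -0.4785  0.0313] [-2.0000e-04  1.0000e-04 -2.2266e+00]
```

>>> arm_command(increments="-0.65 -0.48 0.03 0 0 -2.22;-0.65 -0.48 0.03 0 0 -2.22;-0.65 -0.48 0.03 0 0 -2.22;-0.65 -0.48 0.03 0 0 -2.22;-0.65 -0.48 0.03 0 0 -2.22")

```text
clock: 0.85
ee_pos: [0.3295, -0.4035, 0.3968]
ee_rot: [0.969, -0.246, 0.0, -0.0]
wrist_force: [0.8, 0.0, 0.1]
width: 0.611
```

```bash
python3 -c "
from h import *
where()
inc(-.16,.2,90)"
```

```text
t 0.85 tip xb,yb [[-0.0023 -0.5828]] z 0.2234 phi 90.0 yawerr -91.45 F xb,yb,z 0.66 0.38 0.09 q [-0.93 -0.02  1.94  0.    1.23 -0.44] w 0.6109002577738809 L 0.1734
inc [-0.1835 -0.5723  0.0234] [ 1.0000e-04 -3.0000e-04 -1.5962e+00]
```

>>> arm_command(increments="-0.18 -0.57 0.02 0 0 -1.6;-0.18 -0.57 0.02 0 0 -1.6;-0.18 -0.57 0.02 0 0 -1.6;-0.18 -0.57 0.02 0 0 -1.6;-0.18 -0.57 0.02 0 0 -1.6")

```text
clock: 1.27
ee_pos: [0.3699, -0.1992, 0.3903]
ee_rot: [0.998, 0.064, 0.001, 0.0]
wrist_force: [0.5, 0.1, 0.1]
width: 0.605
```

```bash
python3 -c "
from h import *
where()
inc(-.16,.2,90)"
```

```text
t 1.2667 tip xb,yb [[-0.0525 -0.3804]] z 0.2169 phi 89.9 yawerr -55.64 F xb,yb,z 0.37 0.31 0.14 q [-0.55 -0.23  2.13  0.    1.24 -0.68] w 0.6053950926060335 L 0.1734
inc [ 0.1198 -0.374   0.0168] [ 1.100e-03 -7.000e-04 -9.712e-01]
```

>>> arm_command(increments="0.12 -0.374 0.01 0 0 -0.971;0.12 -0.374 0.01 0 0 -0.971;0.12 -0.374 0.01 0 0 -0.971;0.12 -0.374 0.01 0 0 -0.971;0.12 -0.374 0.01 0 0 -0.971")

```text
clock: 1.68
ee_pos: [0.4087, 0.0056, 0.3852]
ee_rot: [0.93, 0.368, 0.001, 0.0]
wrist_force: [0.9, 0.1, -0.1]
width: 0.607
```

```bash
python3 -c "
from h import *
where()
inc(-.16,.2,90)
inc(-.16,.1,65)"
```

```text
t 1.6833 tip xb,yb [[-0.1067 -0.1749]] z 0.2118 phi 89.9 yawerr -19.8 F xb,yb,z 0.75 0.48 -0.11 q [-0.05 -0.25  2.16 -0.    1.23 -0.8 ] w 0.6073358154711637 L 0.1734
inc [ 0.1477 -0.1103  0.0119] [ 0.0015 -0.001  -0.3456]
inc [ 0.1231 -0.1784  0.1326] [-0.4304  0.0744 -0.3403]
```

>>> arm_command(increments="0.123 -0.178 0.1 -0.43 0.074 -0.34;0.123 -0.178 0.1 -0.43 0.074 -0.34;0.123 -0.178 0.1 -0.43 0.074 -0.34;0.123 -0.178 0.1 -0.43 0.074 -0.34;0.123 -0.178 0.1 -0.43 0.074 -0.34")

```text
clock: 2.1
ee_pos: [0.3807, 0.1928, 0.2973]
ee_rot: [0.832, 0.509, 0.115, 0.186]
wrist_force: [1.3, 0.5, -1.5]
width: 0.605
```

```bash
python3 -c "
from h import *
where()
inc(-.16,.1,65)"
```

```text
t 2.1 tip xb,yb [[-0.1435 -0.0171]] z 0.1451 phi 64.8 yawerr -0.04 F xb,yb,z 0.98 1.01 -1.48 q [ 0.56 -0.18  2.31 -0.51  0.84 -0.23] w 0.6049395140108984 L 0.1734
inc [ 0.0222 -0.0336  0.0338] [ 0.0033 -0.0014 -0.0015]
```

>>> arm_command(increments="0.022 -0.034 0.034 0 0 0;0.022 -0.034 0.034 0 0 0;0.022 -0.034 0.034 0 0 0")

```text
clock: 2.35
ee_pos: [0.3753, 0.2188, 0.2489]
ee_rot: [0.833, 0.51, 0.109, 0.184]
wrist_force: [0.3, -1.6, 0.6]
width: 0.609
```

```bash
python3 -c "
from h import *
where()
inc(-.16,.04,65)
inc(-.16,.04,55)
d=arm.snapshot('side'); cv2.imwrite('pics/s1.png',cv2.resize(d['img'][180:420,150:470,::-1],(800,600)))
w=wrist(); cv2.imwrite('pics/w1.png',w['img'][:,:,::-1])
"
```

```text
t 2.35 tip xb,yb [[-0.1614  0.0023]] z 0.096 phi 65.3 yawerr -0.14 F xb,yb,z 0.99 -1.29 0.64 q [ 0.62 -0.08  2.33 -0.56  0.78 -0.09] w 0.6092237765265819 L 0.1734
inc [ 0.0019 -0.023   0.0515] [-0.0055  0.0069  0.0006]
inc [ 0.002  -0.0529  0.0562] [-0.18    0.0068  0.0012]
```

View pics/s1.png

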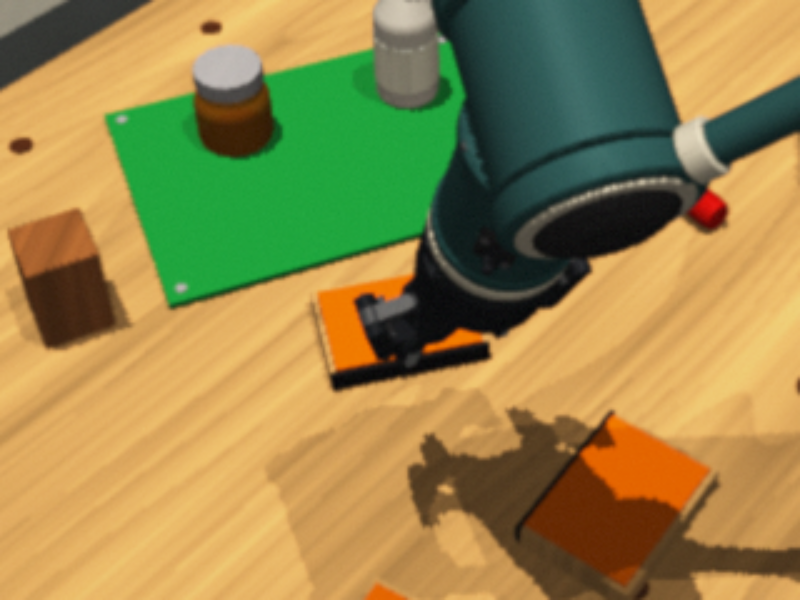

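View pics/w1.png

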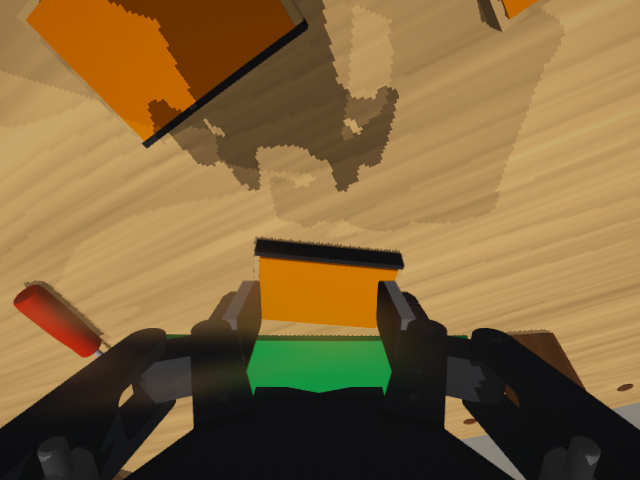

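```bash
python3 -c "
from h import *
w=arm.snapshot('wrist'); T=w['T_tool_cam']; print(T.round(3))
d=dict(w); d['extrinsics']=np.linalg.inv(T)
for L in (.155,.165,.1734):
  for y in (-.011,0,.011):
    print(L,y,proj(d,[[.026,y,L],[-.026,y,L]]).round(0).tolist())
"
```

```text
[[ 1.    -0.    -0.    -0.   ]
 [-0.    -0.965 -0.264 -0.067]
 [-0.     0.264 -0.965  0.031]
 [ 0.     0.     0.     1.   ]]
0.155 -0.011 [[385.0, 290.0], [254.0, 290.0]]
0.155 0 [[384.0, 315.0], [255.0, 315.0]]
0.155 0.011 [[382.0, 339.0], [257.0, 339.0]]
0.165 -0.011 [[381.0, 281.0], [258.0, 281.0]]
0.165 0 [[379.0, 304.0], [259.0, 304.0]]
0.165 0.011 [[378.0, 327.0], [261.0, 327.0]]
0.1734 -0.011 [[377.0, 273.0], [261.0, 273.0]]
0.1734 0 [[376.0, 296.0], [262.0, 296.0]]
0.1734 0.011 [[375.0, 318.0], [264.0, 318.0]]
```

```bash
python3 -c "
import cv2
im=cv2.imread('pics/w1.png')[220:380,180:460]; cv2.imwrite('pics/w1z.png',cv2.resize(im,(800,457),interpolation=cv2.INTER_CUBIC)+30)"
```

```text
(no output)
```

View pics/w1z.png

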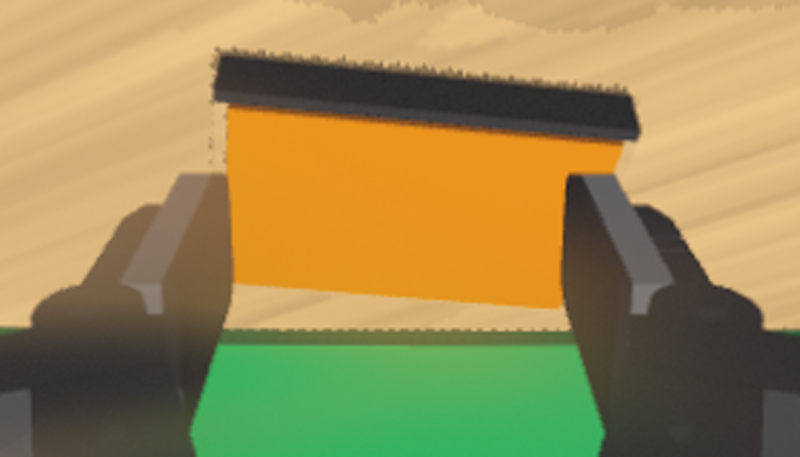

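```bash
sed -i 's/arm.tips_ahead\*zt/L*zt/; s/np.array(\[0,.011,arm.tips_ahead\])/np.array([0,.011,L])/' h.py; echo 'L=0.1655' >> h.py; python3 -c "
from h import *
where()
inc(-.15,.02,75)
inc(-.15,.009,75)
"
```

```text
t 2.5 tip xb,yb [[-0.1613  0.0032]] z 0.1076 phi 65.1 yawerr -0.37 F xb,yb,z -0.17 -0.15 0.92 q [ 0.62 -0.09  2.32 -0.56  0.78 -0.1 ] w 0.6122564123545354 L 0.1734
inc [0.0015 0.002  0.0848] [ 0.1732  0.0023 -0.006 ]
inc [ 0.0015 -0.0026  0.0948] [ 0.1732  0.0023 -0.006 ]
```

>>> arm_command(increments="0.001 0.002 0.04 0.1 0 0;0.001 0.002 0.085 0.173 0 -0.006;0.001 0.002 0.085 0.173 0 -0.006;0.001 0.002 0.085 0.173 0 -0.006")

```text
clock: 2.83
ee_pos: [0.4116, 0.1993, 0.1747]
ee_rot: [0.847, 0.516, 0.065, 0.112]
wrist_force: [-0.3, 0.1, -0.3]
width: 0.609
```

```bash
python3 -c "
from h import *
where()
inc(-.15,.009,75)
d=arm.snapshot('side'); cv2.imwrite('pics/s2.png',cv2.resize(d['img'][230:390,230:430,::-1],(750,600)))
d=arm.snapshot('wrist'); cv2.imwrite('pics/w2.png',d['img'][:,:,::-1])
"
```

```text
t 2.8333 tip xb,yb [[-0.1495  0.0012]] z 0.0175 phi 75.1 yawerr -0.33 F xb,yb,z -0.29 0.0 -0.34 q [ 0.48  0.1   2.3  -0.37  0.63 -0.33] w 0.609036481521619 L 0.1734
inc [ 0.0025 -0.003   0.0081] [-0.002   0.008  -0.0038]
```

View pics/w2.png

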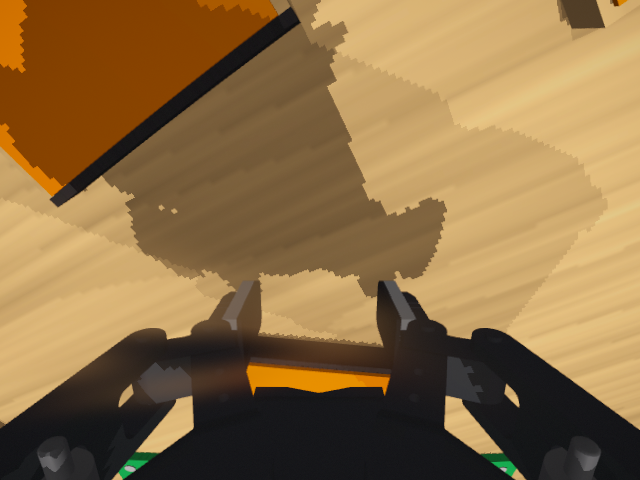

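View pics/s2.png

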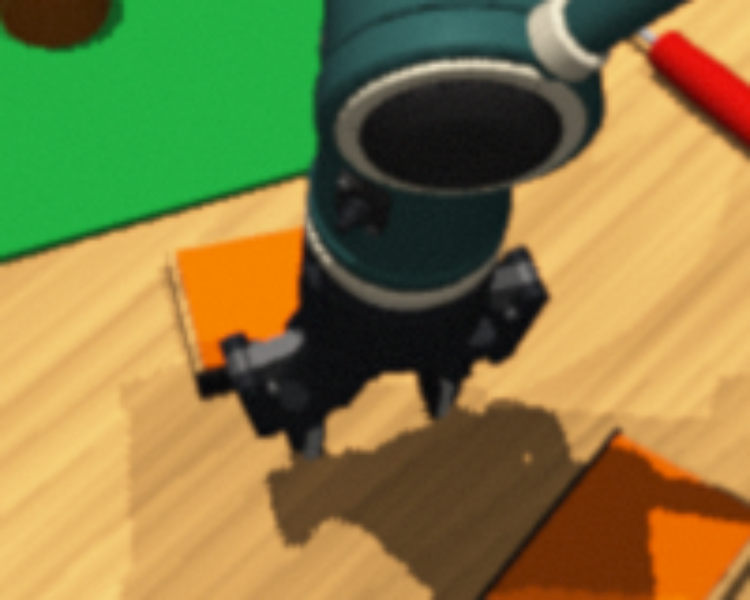

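>>> arm_command(increments="0.003 -0.003 0.008 0 0.008 0;0.003 -0.003 0.008 0 0.008 0")

```text
clock: 3.1
ee_pos: [0.4122, 0.2051, 0.1697]
ee_rot: [0.845, 0.518, 0.073, 0.11]
wrist_force: [0.1, -0.1, -0.5]
width: 0.604
```

```bash
python3 -c "
from h import *
where()
inc(-.11,.009,75); inc(-.082,.009,75)
"
```

```text
t 3.1 tip xb,yb [[-0.1508  0.0094]] z 0.0128 phi 74.8 yawerr 0.1 F xb,yb,z 0.09 -0.03 -0.45 q [ 0.49  0.11  2.3  -0.38  0.6  -0.31] w 0.6042632341788913 L 0.1734
inc [-0.0031  0.0388  0.0143] [ 0.0028 -0.0088 -0.0005]
inc [-0.0032  0.0659  0.0216] [ 0.0028 -0.0088 -0.0005]
```

>>> arm_command(increments="-0.001 0.01 0.005 0 -0.004 0;-0.002 0.02 0.009 0 -0.004 0;-0.002 0.03 0.012 0 -0.004 0;-0.002 0.039 0.0143 0 -0.004 0;-0.002 0.039 0.0143 0 -0.004 0")

```text
clock: 3.52
ee_pos: [0.4503, 0.1838, 0.166]
ee_rot: [0.845, 0.518, 0.071, 0.111]
wrist_force: [-0.1, -0.9, 5.4]
width: 0.608
```

```bash
python3 -c "
from h import *
where();where()
inc(-.082,.009,75)
"
```

```text
t 3.5167 tip xb,yb [[-0.1072  0.0069]] z 0.0091 phi 74.8 yawerr -0.01 F xb,yb,z 0.35 -0.81 5.42 q [ 0.41  0.16  2.25 -0.37  0.59 -0.4 ] w 0.6082425561008745 L 0.1734
t 3.5167 tip xb,yb [[-0.1072  0.0069]] z 0.0091 phi 74.8 yawerr -0.01 F xb,yb,z 0.35 -0.81 5.42 q [ 0.41  0.16  2.25 -0.37  0.59 -0.4 ] w 0.6082425561008745 L 0.1734
inc [-0.0013  0.0248  0.0067] [ 0.0027 -0.0037 -0.0012]
```

>>> arm_command(increments="0 0.001 -0.003 0 0 0;0 0.001 -0.003 0 0 0")

```text
clock: 3.68
ee_pos: [0.449, 0.1837, 0.1681]
ee_rot: [0.845, 0.518, 0.07, 0.111]
wrist_force: [0.4, -0.9, -0.3]
width: 0.609
```

```bash
python3 -c "
from h import *
where()
d=arm.snapshot('side'); cv2.imwrite('pics/s3.png',cv2.resize(d['img'][230:390,230:430,::-1],(750,600)))
d=arm.snapshot('wrist'); cv2.imwrite('pics/w3.png',d['img'][:,:,::-1])
inc(-.082,.0115,75)
"
```

```text
t 3.6833 tip xb,yb [[-0.1086  0.006 ]] z 0.0111 phi 74.9 yawerr 0.0 F xb,yb,z 0.81 -0.64 -0.25 q [ 0.41  0.15  2.26 -0.36  0.59 -0.4 ] w 0.6093776348609774 L 0.1734
inc [-0.0003  0.0269  0.0058] [-0.     -0.0014 -0.0002]
```

View pics/w3.png

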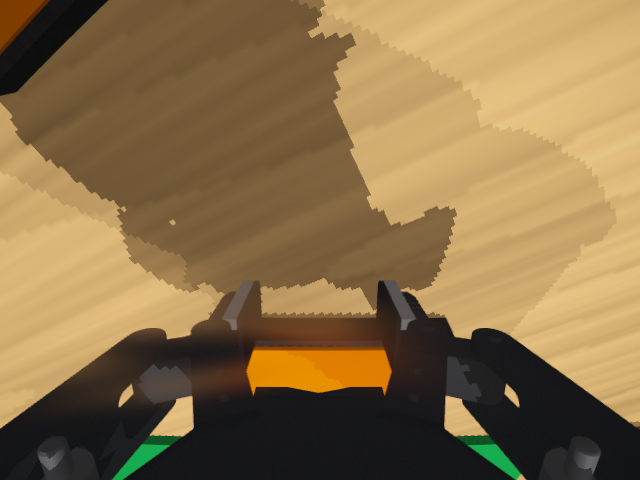

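View pics/s3.png

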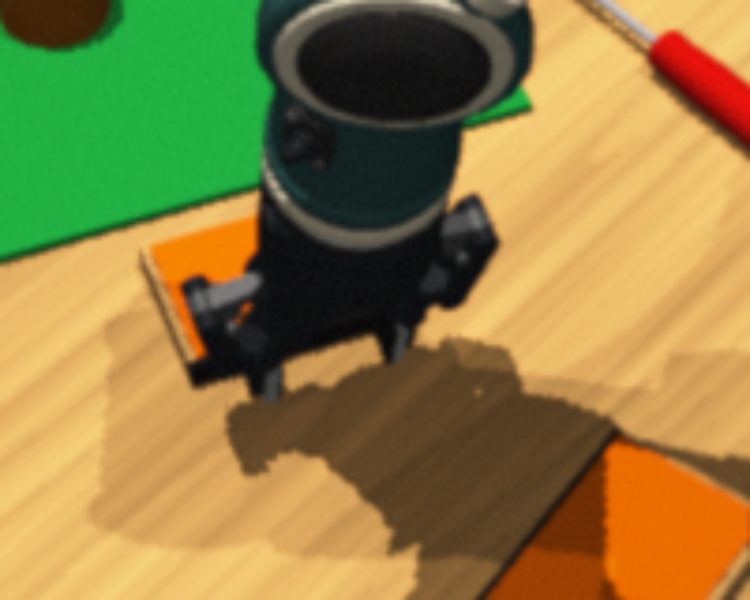

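>>> arm_command(increments="0 0.01 0.0027 0 0 0;0 0.018 0.0048 0 0 0;0 0.022 0.006 0 0 0;0 0.024 0.0065 0 0 0;0 0.024 0.0065 0 0 0")

```text
clock: 4.2
ee_pos: [0.4708, 0.1722, 0.1666]
ee_rot: [0.846, 0.518, 0.068, 0.111]
wrist_force: [-0.3, -0.4, -0.1]
width: 0.605
```

```bash
sed -i 's/^L=.*/L=0.1685/' h.py; python3 -c "
from h import *
where()
"
```

```text
t 4.2 tip xb,yb [[-0.0835  0.0055]] z 0.0066 phi 75.0 yawerr -0.02 F xb,yb,z -0.09 -0.49 -0.14 q [ 0.37  0.18  2.22 -0.35  0.59 -0.45] w 0.6049635082410749 L 0.1734
```

>>> arm_command(increments="0 0.002 0.0005 0 0 0;0 0.004 0.0008 0 0 0;0 0.004 0.0008 0 0 0")

```text
clock: 4.45
ee_pos: [0.4738, 0.1706, 0.1668]
ee_rot: [0.845, 0.518, 0.068, 0.111]
wrist_force: [0.2, 0.3, 0.2]
width: 0.607
```

```bash
python3 -c "
from h import *
where()
"
```

```text
t 4.45 tip xb,yb [[-0.0801  0.0054]] z 0.0068 phi 75.0 yawerr 0.02 F xb,yb,z 0.04 0.33 0.2 q [ 0.36  0.18  2.22 -0.35  0.59 -0.46] w 0.6068041174773141 L 0.1734
```

>>> arm_command(increments="0 0.002 0.0005 0 0 0;0 0.003 0.0007 0 0 0;0 0.003 0.0007 0 0 0")

```text
clock: 4.7
ee_pos: [0.4749, 0.1701, 0.1668]
ee_rot: [0.846, 0.518, 0.067, 0.11]
wrist_force: [-10.4, 8.5, 7.9]
width: 0.609
```

```bash
python3 -c "
from h import *
where()
d=arm.snapshot('side'); cv2.imwrite('pics/s4.png',cv2.resize(d['img'][230:390,230:430,::-1],(750,600)))
"
```

```text
t 4.7 tip xb,yb [[-0.0794  0.0054]] z 0.0067 phi 75.2 yawerr -0.06 F xb,yb,z -13.12 2.8 7.93 q [ 0.36  0.19  2.22 -0.34  0.59 -0.47] w 0.6091697480771886 L 0.1734
```

View pics/s4.png

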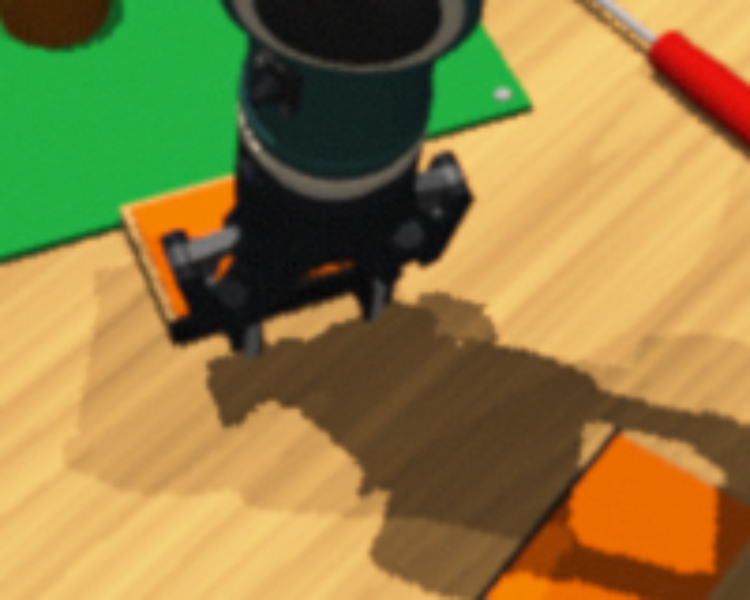

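```bash
cat >> h.py <<'E'
def cpt(th,delta,r0=.0796,h=.0015,C=(0.,.006),k=0.41,phi0=75):
    t=np.deg2rad(th); r=r0-delta
    return C[0]-r*np.cos(t)+h*np.sin(t), C[1]+r*np.sin(t)+h*np.cos(t), phi0+k*th
def arc(cmd,ths,delta,**k):
    p0,M0=pose(*cmd)
    for i,th in enumerate(ths):
        dl=delta[i] if np.ndim(delta) else delta
        c=cpt(th,dl,**k); p,M=pose(*c)
        print("th",th,"cmd",np.round(c,4).tolist(),"row",(M0.T@(p-p0)).round(4)[1:],R.from_matrix(M0.T@M).as_rotvec().round(3)[0])
def chk(th):
    where(); f=arm.read_state()["wrist_force"]; t=np.deg2rad(th); fx=f[:2]@XB; fz=f[2]
    print("radial press on door",round(-fx*np.cos(t)+fz*np.sin(t),2)," tangential(tool pushes door up +)",round(-(fx*np.sin(t)+fz*np.cos(t)),2))
E
python3 -c "
from h import *
arc((-.077,.0069,75),[0,3,6,9,12],.0013)"
```

```text
th 0 cmd [-0.0783, 0.0075, 75.0] row [-0.0011 -0.0009] 0.0
th 3 cmd [-0.0781, 0.0116, 76.23] row [ 0.0038 -0.005 ] 0.021
th 6 cmd [-0.0777, 0.0157, 77.46] row [ 0.0088 -0.009 ] 0.043
th 9 cmd [-0.0771, 0.0197, 78.69] row [ 0.0141 -0.0128] 0.064
th 12 cmd [-0.0763, 0.0237, 79.92] row [ 0.0196 -0.0164] 0.086
```

>>> arm_command(increments="0 -0.0011 -0.0009 0 0 0;0 0.0038 -0.005 0.021 0 0;0 0.0088 -0.009 0.043 0 0;0 0.0141 -0.0128 0.064 0 0;0 0.0196 -0.0164 0.086 0 0")

```text
clock: 5.17
ee_pos: [0.4886, 0.1627, 0.1875]
ee_rot: [0.849, 0.521, 0.045, 0.073]
wrist_force: [-2.5, 1.2, -0.3]
width: 0.606
```

```bash
python3 -c "
from h import *
chk(12)
d=arm.snapshot('side'); cv2.imwrite('pics/s5.png',cv2.resize(d['img'][210:370,230:430,::-1],(750,600)))
"
```

```text
t 5.1667 tip xb,yb [[-0.0778  0.0048]] z 0.0234 phi 80.2 yawerr 0.02 F xb,yb,z -2.74 -0.04 -0.31 q [ 0.31  0.18  2.17 -0.19  0.68 -0.64] w 0.6055721729660537 L 0.1734
radial press on door 2.62  tangential(tool pushes door up +) 0.87
```

View pics/s5.png

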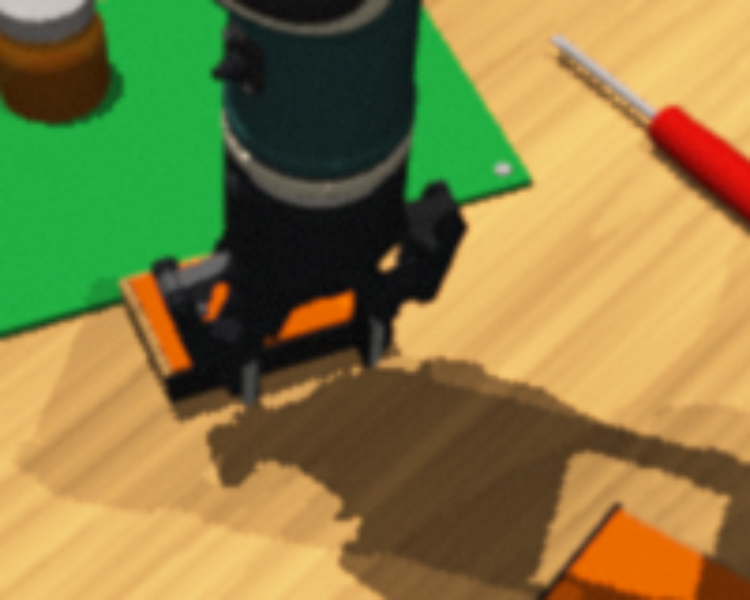

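```bash
python3 -c "
from h import *
arc((*cpt(12,.0013),),[14,17,20,23,26],.0021)"
```

```text
th 14 cmd [-0.0748, 0.0262, 80.74] row [ 0.0043 -0.0023] 0.014
th 17 cmd [-0.0737, 0.0301, 81.97] row [ 0.0097 -0.0061] 0.036
th 20 cmd [-0.0723, 0.0339, 83.2] row [ 0.0153 -0.0097] 0.057
th 23 cmd [-0.0708, 0.0377, 84.43] row [ 0.0212 -0.0131] 0.079
th 26 cmd [-0.069, 0.0413, 85.66] row [ 0.0271 -0.0163] 0.1
```

>>> arm_command(increments="0 0.0043 -0.0023 0.014 0 0;0 0.0097 -0.0061 0.036 0 0;0 0.0153 -0.0097 0.057 0 0;0 0.0212 -0.0131 0.079 0 0;0 0.0271 -0.0163 0.1 0 0")

```text
clock: 5.63
ee_pos: [0.5094, 0.152, 0.2082]
ee_rot: [0.852, 0.522, 0.018, 0.03]
wrist_force: [-5.7, 2.0, 1.9]
width: 0.611
```

```bash
python3 -c "
from h import *
chk(26)
arc((*cpt(26,.0021),),[29,32,35,38,41],.0021)"
```

```text
t 5.6333 tip xb,yb [[-0.0712  0.0047]] z 0.0409 phi 86.0 yawerr 0.0 F xb,yb,z -5.98 -0.75 1.88 q [ 0.26  0.19  2.1  -0.07  0.8  -0.8 ] w 0.6114020925283993 L 0.1734
radial press on door 6.2  tangential(tool pushes door up +) 0.93
th 29 cmd [-0.0671, 0.0449, 86.89] row [ 0.0058 -0.0036] 0.021
th 32 cmd [-0.0649, 0.0483, 88.12] row [ 0.0118 -0.007 ] 0.043
th 35 cmd [-0.0626, 0.0517, 89.35] row [ 0.018  -0.0102] 0.064
th 38 cmd [-0.0601, 0.0549, 90.58] row [ 0.0243 -0.0132] 0.086
th 41 cmd [-0.0575, 0.058, 91.81] row [ 0.0308 -0.0159] 0.107
```

Radial press is 6.2 N, which is in the wanted range, so I'll continue.

>>> arm_command(increments="0 0.0058 -0.0036 0.021 0 0;0 0.0118 -0.007 0.043 0 0;0 0.018 -0.0102 0.064 0 0;0 0.0243 -0.0132 0.086 0 0;0 0.0308 -0.0159 0.107 0 0")

```text
clock: 6.05
ee_pos: [0.5359, 0.1386, 0.2268]
ee_rot: [0.852, 0.522, -0.01, -0.015]
wrist_force: [-6.1, 2.6, 5.5]
width: 0.607
```

```bash
python3 -c "
from h import *
chk(41)
arc((*cpt(41,.0021),),[44,47,50,53,56],.0021)
d=arm.snapshot('side'); cv2.imwrite('pics/s6.png',cv2.resize(d['img'][190:350,230:430,::-1],(750,600)))"
```

```text
t 6.05 tip xb,yb [[-0.0596  0.0048]] z 0.058 phi 92.1 yawerr 0.01 F xb,yb,z -6.63 -0.5 5.5 q [ 0.2   0.22  2.01  0.03  0.94 -0.92] w 0.607025400100294 L 0.1734
radial press on door 8.61  tangential(tool pushes door up +) 0.2
th 44 cmd [-0.0547, 0.0609, 93.04] row [ 0.0063 -0.0032] 0.021
th 47 cmd [-0.0518, 0.0637, 94.27] row [ 0.0128 -0.0062] 0.043
th 50 cmd [-0.0487, 0.0663, 95.5] row [ 0.0194 -0.009 ] 0.064
th 53 cmd [-0.0454, 0.0688, 96.73] row [ 0.0262 -0.0115] 0.086
th 56 cmd [-0.0421, 0.0711, 97.96] row [ 0.0331 -0.0138] 0.107
```

View pics/s6.png

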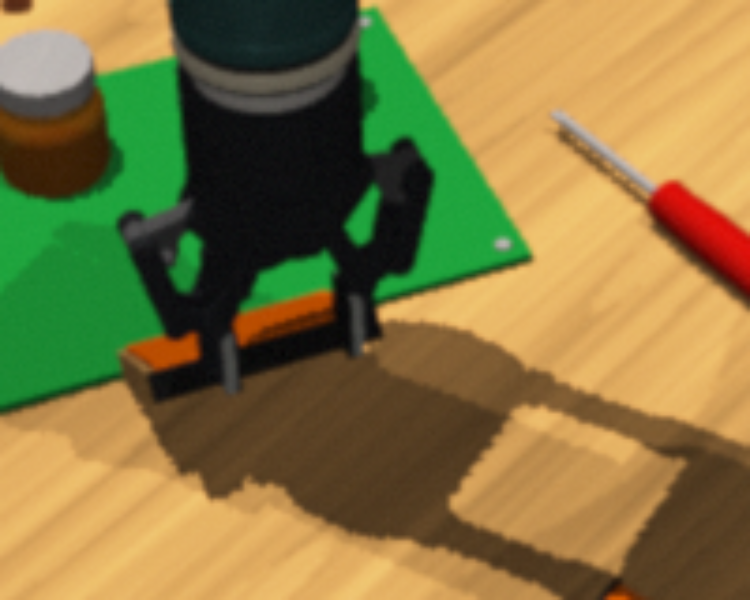

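```bash
python3 -c "
from h import *
arc((*cpt(41,.0021),),[44,47,50,53,56],.0018)"
```

```text
th 44 cmd [-0.0549, 0.0611, 93.04] row [ 0.0061 -0.0034] 0.021
th 47 cmd [-0.052, 0.0639, 94.27] row [ 0.0126 -0.0064] 0.043
th 50 cmd [-0.0489, 0.0666, 95.5] row [ 0.0192 -0.0092] 0.064
th 53 cmd [-0.0456, 0.069, 96.73] row [ 0.026  -0.0118] 0.086
th 56 cmd [-0.0423, 0.0713, 97.96] row [ 0.0329 -0.014 ] 0.107
```

>>> arm_command(increments="0 0.0061 -0.0034 0.021 0 0;0 0.0126 -0.0064 0.043 0 0;0 0.0192 -0.0092 0.064 0 0;0 0.026 -0.0118 0.086 0 0;0 0.0329 -0.014 0.107 0 0")

```text
clock: 6.52
ee_pos: [0.566, 0.1233, 0.2402]
ee_rot: [0.85, 0.521, -0.038, -0.061]
wrist_force: [-6.5, -0.2, 7.7]
width: 0.61
```

```bash
python3 -c "
from h import *
chk(56)
arc((*cpt(56,.0018),),[59,62,65,68,71],.0018)"
```

```text
t 6.5167 tip xb,yb [[-0.0437  0.0048]] z 0.0718 phi 98.2 yawerr 0.03 F xb,yb,z -5.76 -3.11 7.68 q [ 0.15  0.28  1.92  0.09  1.07 -1.  ] w 0.61006746511392 L 0.1734
radial press on door 9.58  tangential(tool pushes door up +) 0.48
th 59 cmd [-0.0388, 0.0735, 99.19] row [ 0.0068 -0.0028] 0.021
th 62 cmd [-0.0352, 0.0754, 100.42] row [ 0.0137 -0.0053] 0.043
th 65 cmd [-0.0315, 0.0771, 101.65] row [ 0.0207 -0.0076] 0.064
th 68 cmd [-0.0278, 0.0787, 102.88] row [ 0.0278 -0.0096] 0.086
th 71 cmd [-0.0239, 0.08, 104.11] row [ 0.0351 -0.0114] 0.107
```

Radial press is now 9.6 N, so I'll ease off to δ = 1.2 mm.

```bash
python3 -c "
from h import *
arc((*cpt(56,.0018),),[59,62,65,68,71],.0012)"
```

```text
th 59 cmd [-0.0391, 0.074, 99.19] row [ 0.0064 -0.0032] 0.021
th 62 cmd [-0.0355, 0.0759, 100.42] row [ 0.0133 -0.0058] 0.043
th 65 cmd [-0.0318, 0.0777, 101.65] row [ 0.0204 -0.0081] 0.064
th 68 cmd [-0.028, 0.0793, 102.88] row [ 0.0275 -0.0101] 0.086
th 71 cmd [-0.0241, 0.0806, 104.11] row [ 0.0348 -0.0119] 0.107
```

>>> arm_command(increments="0 0.0064 -0.0032 0.021 0 0;0 0.0133 -0.0058 0.043 0 0;0 0.0204 -0.0081 0.064 0 0;0 0.0275 -0.0101 0.086 0 0;0 0.0348 -0.0119 0.107 0 0")

```text
clock: 6.93
ee_pos: [0.5988, 0.1066, 0.2476]
ee_rot: [0.846, 0.519, -0.065, -0.105]
wrist_force: [-2.9, -1.3, 7.3]
width: 0.605
```

```bash
python3 -c "
from h import *
chk(71)
arc((*cpt(71,.0012),),[74,77,80,83,86],.0010)
d=arm.snapshot('side'); cv2.imwrite('pics/s7.png',cv2.resize(d['img'][170:330,230:430,::-1],(750,600)))
d=arm.snapshot('scene'); cv2.imwrite('pics/c7.png',cv2.resize(d['img'][170:330,270:470,::-1],(750,600)))
"
```

```text
t 6.9333 tip xb,yb [[-0.0244  0.0048]] z 0.0815 phi 104.2 yawerr 0.05 F xb,yb,z -2.03 -2.47 7.29 q [ 0.1   0.35  1.82  0.14  1.19 -1.07] w 0.6051066631276111 L 0.1734
radial press on door 7.56  tangential(tool pushes door up +) -0.45
th 74 cmd [-0.0202, 0.082, 105.34] row [ 0.0071 -0.0025] 0.021
th 77 cmd [-0.0162, 0.0829, 106.57] row [ 0.0143 -0.0045] 0.043
th 80 cmd [-0.0122, 0.0837, 107.8] row [ 0.0217 -0.0062] 0.064
th 83 cmd [-0.0081, 0.0842, 109.03] row [ 0.0292 -0.0077] 0.086
th 86 cmd [-0.004, 0.0845, 110.26] row [ 0.0367 -0.0089] 0.107
```

View pics/s7.png

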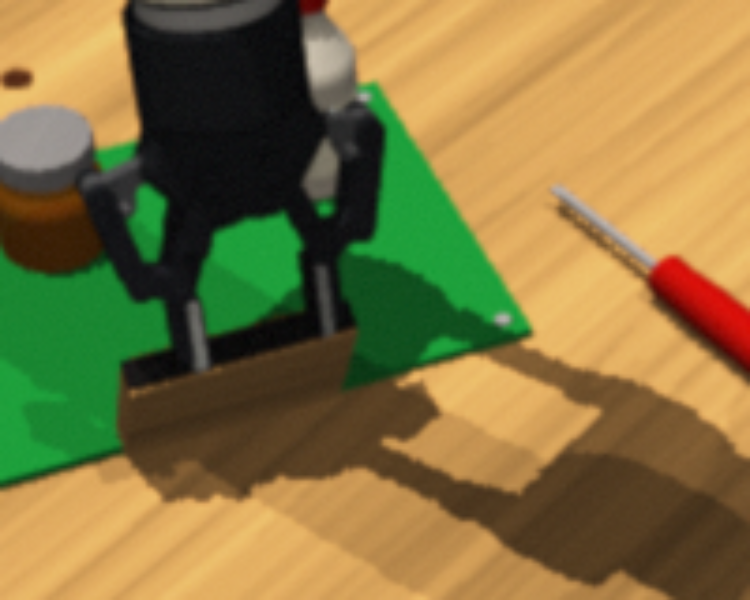

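View pics/c7.png

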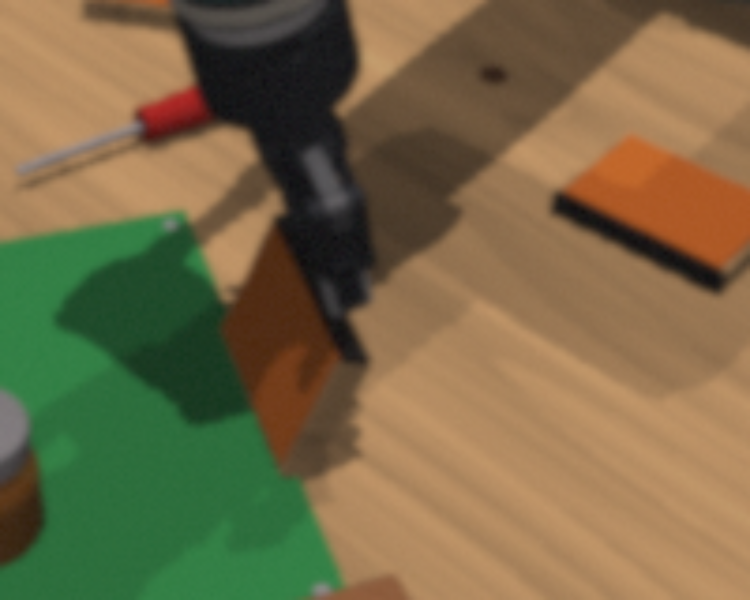

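>>> arm_command(increments="0 0.0071 -0.0025 0.021 0 0;0 0.0143 -0.0045 0.043 0 0;0 0.0217 -0.0062 0.064 0 0;0 0.0292 -0.0077 0.086 0 0;0 0.0367 -0.0089 0.107 0 0")

```text
clock: 7.45
ee_pos: [0.6331, 0.0891, 0.2477]
ee_rot: [0.839, 0.515, -0.092, -0.15]
wrist_force: [-2.1, -3.1, 7.3]
width: 0.605
```

```bash
python3 -c "
from h import *
chk(86)
arc((*cpt(86,.0010),),[89,92,95,98,101],.0010)
d=arm.snapshot('side'); cv2.imwrite('pics/s8.png',cv2.resize(d['img'][170:330,230:430,::-1],(750,600)))
d=arm.snapshot('scene'); cv2.imwrite('pics/c8.png',cv2.resize(d['img'][170:330,270:470,::-1],(750,600)))
"
```

```text
t 7.45 tip xb,yb [[-0.0032  0.0048]] z 0.0858 phi 110.2 yawerr 0.06 F xb,yb,z -0.5 -3.75 7.26 q [ 0.05  0.43  1.71  0.18  1.32 -1.12] w 0.6050081561573771 L 0.1734
radial press on door 7.27  tangential(tool pushes door up +) -0.01
th 89 cmd [0.0001, 0.0846, 111.49] row [ 0.0074 -0.0017] 0.021
th 92 cmd [0.0042, 0.0845, 112.72] row [ 0.015  -0.0032] 0.043
th 95 cmd [0.0083, 0.0842, 113.95] row [ 0.0226 -0.0043] 0.064
th 98 cmd [0.0124, 0.0836, 115.18] row [ 0.0302 -0.0052] 0.086
th 101 cmd [0.0165, 0.0829, 116.41] row [ 0.0379 -0.0058] 0.107
```

View pics/c8.png

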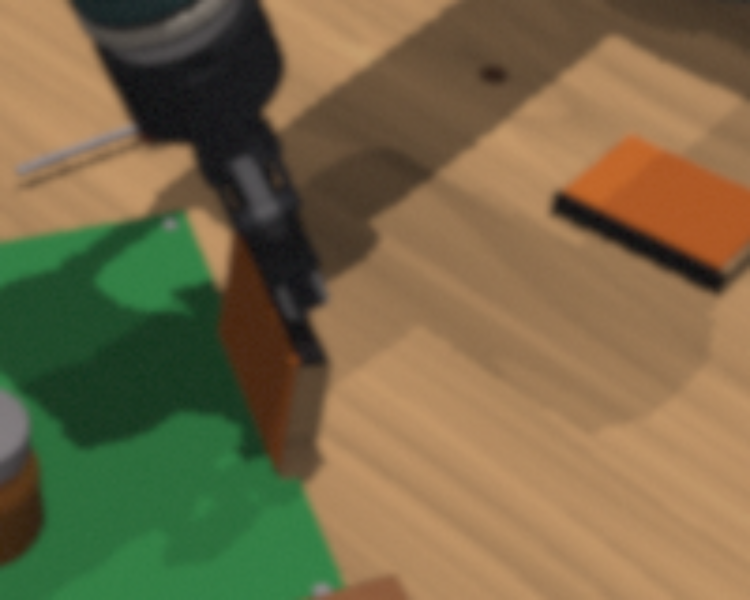

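```bash
python3 -c "
from h import *
kw=dict(C=(.010,.006),h=-.0085,k=0.06,phi0=105.5)
arc((*cpt(86,.0010),),[91,94,97,100,103],.0010,**kw)
print()
arc((*cpt(103,.0010,**kw),),[106,109,112,115,118],.0010,**kw)
"
```

```text
th 91 cmd [0.0029, 0.0847, 110.96] row [ 0.0084 -0.0027] 0.012
th 94 cmd [0.007, 0.085, 111.14] row [ 0.0127 -0.0044] 0.015
th 97 cmd [0.0111, 0.0851, 111.32] row [ 0.0171 -0.0059] 0.019
th 100 cmd [0.0153, 0.0849, 111.5] row [ 0.0216 -0.0072] 0.022
th 103 cmd [0.0194, 0.0845, 111.68] row [ 0.0261 -0.0083] 0.025

th 106 cmd [0.0235, 0.0839, 111.86] row [ 0.0046 -0.001 ] 0.003
th 109 cmd [0.0276, 0.0831, 112.04] row [ 0.0092 -0.0018] 0.006
th 112 cmd [0.0316, 0.0821, 112.22] row [ 0.0138 -0.0023] 0.009
th 115 cmd [0.0355, 0.0808, 112.4] row [ 0.0184 -0.0027] 0.013
th 118 cmd [0.0394, 0.0794, 112.58] row [ 0.0231 -0.0028] 0.016
```

>>> arm_command(increments="0 0.0084 -0.0027 0.012 0 0;0 0.0127 -0.0044 0.015 0 0;0 0.0171 -0.0059 0.019 0 0;0 0.0216 -0.0072 0.022 0 0;0 0.0261 -0.0083 0.025 0 0")

```text
clock: 7.97
ee_pos: [0.6578, 0.0764, 0.2467]
ee_rot: [0.837, 0.514, -0.098, -0.159]
wrist_force: [-1.0, -3.5, 6.6]
width: 0.609
```

```bash
python3 -c "
from h import *
chk(103)
d=arm.snapshot('side'); cv2.imwrite('pics/s9.png',cv2.resize(d['img'][170:330,230:430,::-1],(750,600)))
d=arm.snapshot('scene'); cv2.imwrite('pics/c9.png',cv2.resize(d['img'][170:330,270:470,::-1],(750,600)))
"
```

```text
t 7.9667 tip xb,yb [[0.0209 0.0048]] z 0.0859 phi 111.5 yawerr 0.04 F xb,yb,z 0.69 -3.61 6.56 q [ 0.03  0.48  1.65  0.18  1.36 -1.14] w 0.6087564571859516 L 0.1734
radial press on door 6.54  tangential(tool pushes door up +) 0.8
```

View pics/c9.png

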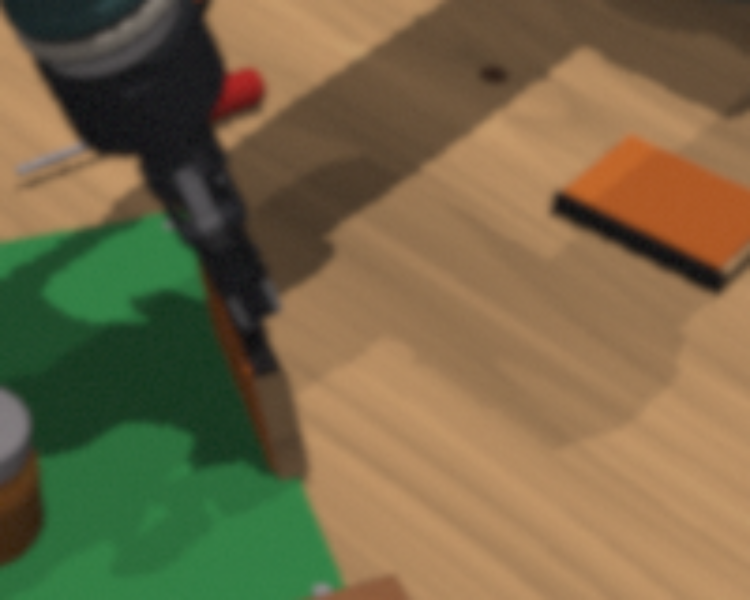

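View pics/s9.png

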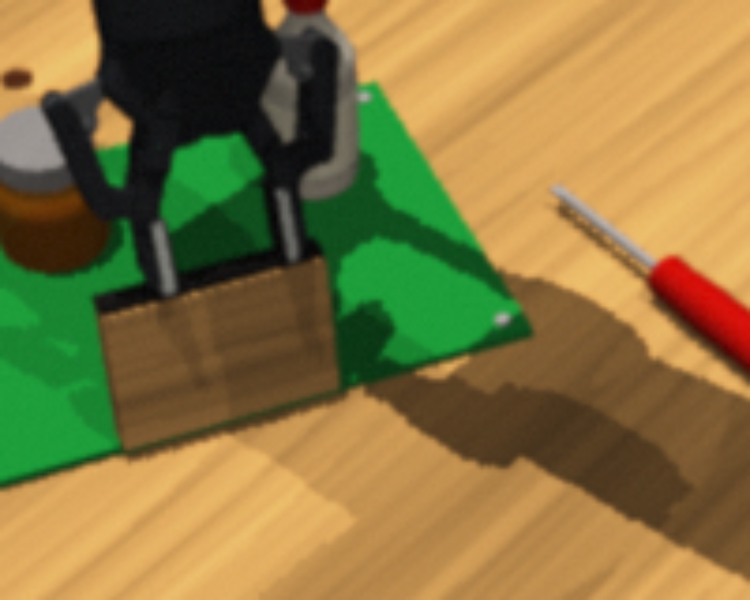

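>>> arm_command(increments="0 0.0046 -0.001 0.003 0 0;0 0.0092 -0.0018 0.006 0 0;0 0.0138 -0.0023 0.009 0 0;0 0.0184 -0.0027 0.013 0 0;0 0.0231 -0.0028 0.016 0 0")

```text
clock: 8.48
ee_pos: [0.6784, 0.0659, 0.2414]
ee_rot: [0.836, 0.513, -0.101, -0.165]
wrist_force: [2.0, -4.4, 9.0]
width: 0.603
```

```bash
python3 -c "
from h import *
chk(118)
d=arm.snapshot('side'); cv2.imwrite('pics/s10.png',cv2.resize(d['img'][170:330,230:430,::-1],(750,600)))
"
```

```text
t 8.4833 tip xb,yb [[0.0418 0.0048]] z 0.0813 phi 112.3 yawerr 0.04 F xb,yb,z 3.8 -3.02 9.05 q [ 0.01  0.52  1.6   0.18  1.38 -1.15] w 0.6026221610842093 L 0.1734
radial press on door 9.77  tangential(tool pushes door up +) 0.89
```

View pics/s10.png

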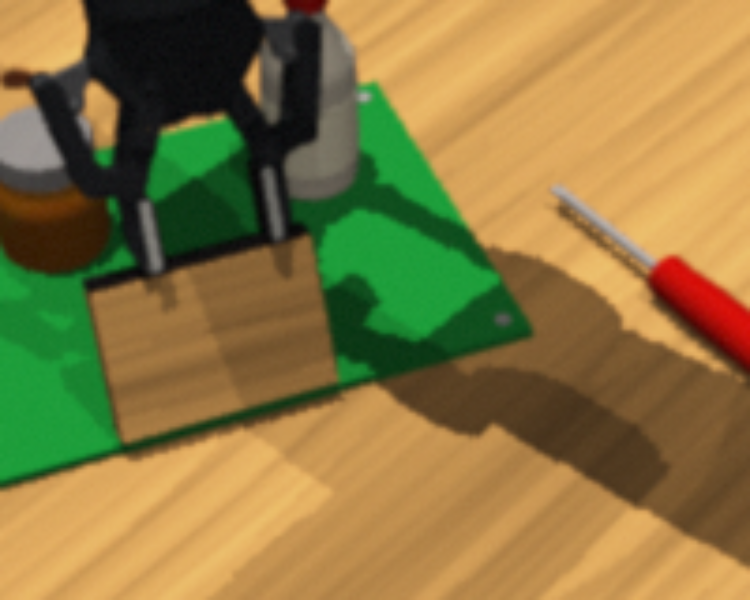

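>>> arm_command(increments="0 -0.002 -0.010 0 0 0;0 -0.008 -0.025 0 0 0;0 -0.018 -0.045 0 0 0;0 -0.018 -0.045 0 0 0;0 -0.018 -0.045 0 0 0")

```text
clock: 8.95
ee_pos: [0.6785, 0.0671, 0.2907]
ee_rot: [0.836, 0.513, -0.1, -0.166]
wrist_force: [0.0, -0.8, -0.3]
width: 0.607
```

```bash
python3 -c "
from h import *
chk(118)
d=arm.snapshot('side'); cv2.imwrite('pics/s11.png',cv2.resize(d['img'][170:330,230:430,::-1],(750,600)))
"
```

```text
t 8.95 tip xb,yb [[0.0413 0.0065]] z 0.1307 phi 112.3 yawerr 0.04 F xb,yb,z 0.41 -0.7 -0.27 q [ 0.02  0.47  1.57  0.18  1.45 -1.14] w 0.6069277216056476 L 0.1734
radial press on door -0.04  tangential(tool pushes door up +) -0.49
```

View pics/s11.png

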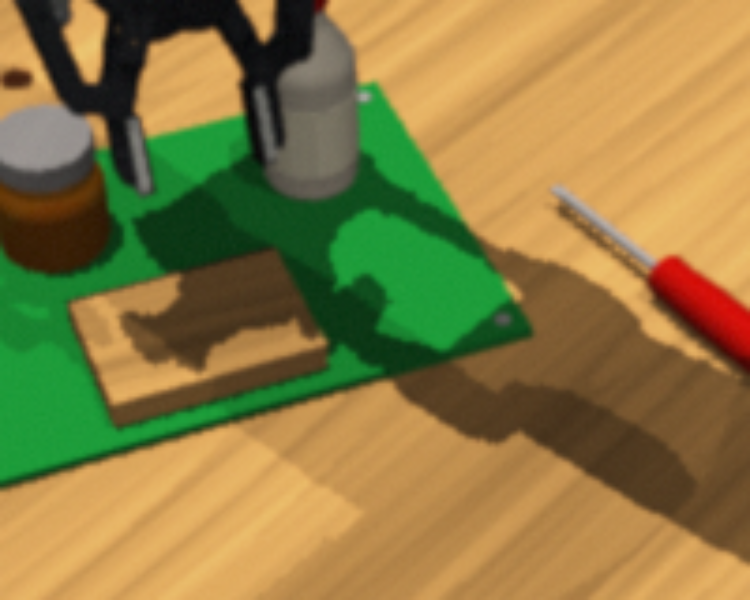

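The door now lies back up on the board: its upper face has corners at crop pixels (68,300), (275,250), (328,345) and (115,405). I'll retract clear and measure it.

>>> arm_command(increments="0 -0.04 -0.08 0 0 0;0 -0.04 -0.08 0 0 0;0 -0.04 -0.08 0 0 0;0 -0.04 -0.08 0 0 0")

```text
clock: 9.33
ee_pos: [0.6729, 0.0699, 0.3812]
ee_rot: [0.836, 0.513, -0.099, -0.165]
wrist_force: [0.2, 0.0, 0.3]
width: 0.607
```

```bash
python3 -c "
from h import *
d=arm.snapshot('side')
px=np.array([[68,300],[275,250],[328,345],[115,405]])/3.75+[230,170]
b=inb(onplane(d,px,.024)); print(b.round(4).tolist(), 'centre in board frame',b.mean(0)-[.11,0]); print(np.linalg.norm(np.diff(b,axis=0),axis=1))
cv2.imwrite('pics/s12.png',d['img'][:,:,::-1])
cv2.imwrite('pics/c12.png',arm.snapshot('scene')['img'][:,:,::-1]); where()"
```

```text
[[0.0896, 0.0654], [0.0857, -0.0437], [0.0103, -0.0445], [0.0105, 0.0646]] centre in board frame [-0.06098     0.01046264]
[0.1091332  0.07541017 0.10905715]
t 9.4333 tip xb,yb [[0.0334 0.0052]] z 0.2163 phi 112.6 yawerr 0.03 F xb,yb,z 0.08 0.64 0.11 q [ 0.02  0.4   1.51  0.18  1.59 -1.11] w 0.6079215663513515 L 0.1734
```

View pics/s12.png

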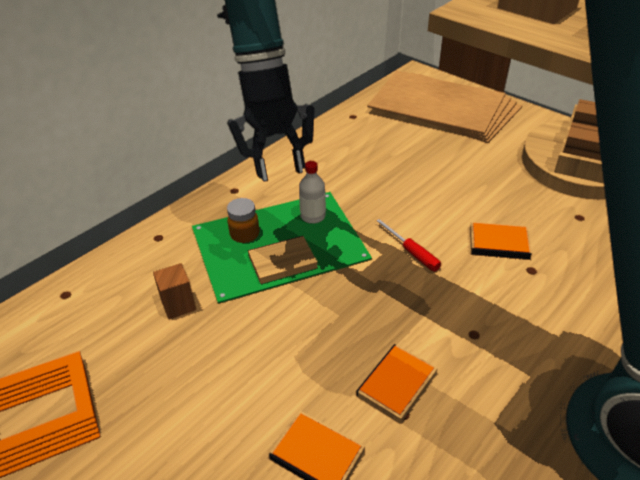

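View pics/c12.png

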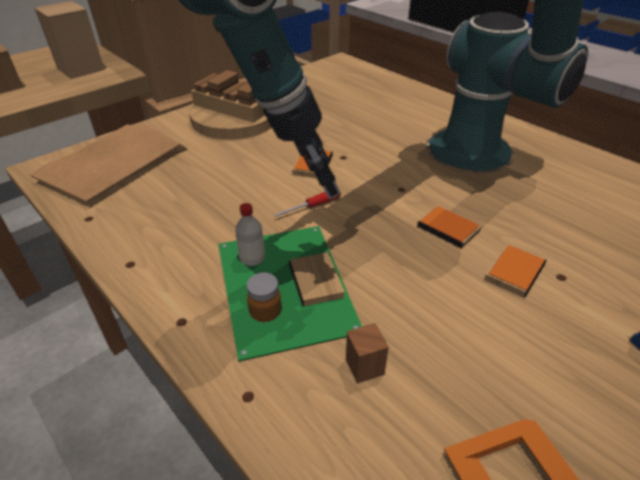

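Both views show the door flat, back up and square on the board. Its centre is about (-0.061, 0.010) in the board frame, the other items look unmoved, and the arm is clear. Handing in.

```bash
python3 -c "
from station import arm
print(arm.finish_job())"
```

```text
the job is handed in; nothing more can be done
None
```

The door is turned over: it lies flat on the board with its bare back up, and I handed the job in at about 9.5 s of robot time. The hand-in reports no verdict.

**What I did:** I pushed the door against the board's near edge with two fingertips, which squared it up. Then I rolled it up by the rubber strip in an arc to about 118°, pressing mostly with 6 to 10 N, and lifted off so it fell onto the board.

**Last checks:**
- **Door position:** in the side view its centre is at about (-61, +10) mm in the board frame. It is square to within about 2° and sits about 10 mm in from the near edge.
- **Height and level:** I judged these by eye from the pictures and did not measure them. The position above assumes the back is 24 mm above the bench.
- **Bystanders:** the glue bottle, jar, block and screwdriver look unmoved in both views, though I did not measure them again.
- **Robot:** it was clear of everything, with the wrist force at noise level.

**Off plan:**
- **Bench contact:** the fingertips brushed the bench once with about 5 N, because they reached about 3 mm further than I had estimated. I corrected that before the roll.
- **Press force:** it reached about 13 N when the door first met the edge and dropped to 2.6 N early in the roll, both outside the 4 to 10 N given. The door did not slip.

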